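# Set the sanding stop by its star wheel

### The job

The round stop pad of the sanding fixture stands short of its setting finger. Take the adjusting tool from its stand, put its blade through the narrow slot in the roof of the grey housing and push the star wheel inside round, one tooth at a time, until the pad's outer face is in line with the setting finger; do not push the pad itself. Then put the tool back upright in its stand, fully home, without shifting the busts, the ring cones or the tape roll.

Things in the scene. Friction and masses are not known exactly. Their poses are not given: they have to be found in the camera images.
- adjuster: Sanding fixture fixed to the bench: bright metal base plate 130 mm (its x) by 215 mm (its y, from +45 to -170), 12 mm thick, with a grey housing 100 x 46 mm, 84 mm high. Origin on the bench under the housing's middle; z up. A steel strut with the pad comes out of the housing's -y side.
- slot (a point): Middle of the access slot, at the upper side of the housing roof (84 mm above the bench); axes as adjuster. The slot is 56 mm long along x and 14 mm wide along y; the roof is 4 mm thick.
- star_wheel (a joint): Angle of the star wheel, rad. At 0 a tooth points straight up. Grows as the teeth under the slot move to the fixture's +x, which drives the pad outward (fixture's -y) by 8 mm per tooth; turned back, it comes back. In line with the finger at 3.142; starts 1.7 to 3.3 teeth below. Stiff (0.06 N m, 2 to 3 N at a tooth), stays where left; stops at -0.1 and 4.4.
- wheel_axle (a point): Middle of the steel star wheel, 38 mm below the slot's point; its axle lies along the fixture's y. 8 teeth, 45 degrees apart, each 6 mm thick and 10 mm wide along the axle; tips at radius 32 mm, hub radius 18.5 mm. A tooth pointing straight up ends 6 mm below the roof's upper side.
- pad_face (a point): Middle of the outer (-y) face of the round dark steel pad on the end of the strut: diameter 34 mm, 8 mm thick, axis along the fixture's y, 46 mm above the bench.
- setting_finger (a point): The setting finger, a thin steel bar 4 mm wide (along y) fixed to a post on the +x side of the base; it reaches over the pad's path, 69 to 76 mm above the bench. The point is on the bar's centre line straight above the strut's axis; axes as adjuster.
- tool_grip (a point): Middle of the adjusting tool's square wooden handle, 22 x 22 mm, 34 mm above and 42 mm below this point, ending in a 24 mm square shoulder. Below it a steel blade 50 mm long, 4 mm thick along the tool's x, 8 mm wide along y, its tip 92 mm below this point. z up along the tool; 60 to 130 g. Starts upright in the stand, axes as the stand's.
- stand_mouth (a point): Middle of the top of the tool stand, a wooden block 68 x 60 mm, 58 mm high, fixed to the bench; axes as the block's. Mouth of its pocket: 14 mm along x, 18 mm along y for 4 mm, below that 10 x 14 mm; 54 mm deep in all. The tool's shoulder rests on this top, its handle's middle then 42 mm above this point.
- bust_right: Bystander: cream bust form, 208 mm high, standing behind the fixture; origin under its middle.
- cone_a: Bystander: cream ring cone 38 mm wide, 62 mm high; origin under its middle.
- cone_b: Bystander: cream ring cone 40 mm wide, 55 mm high; origin under its middle.
- tape: Bystander: roll of tape, 93 mm wide, 24 mm high; origin under its middle.
Things that resemble listed ones, but are neither listed nor needed, are in the scene too. There is more than one size of the part that bears stand_mouth; the job needs the larger.

How it is judged:
On the way, in this order (a step that is already met when the one before it is completed fails the run):
1. the adjusting tool is taken out of its stand, the pad still short of the finger (z of tool_grip in the frame of stand_mouth above 0.1 m and y of pad_face in the frame of setting_finger above 0.008 m), for 0.1 s.
2. the tool's blade pushes the star wheel (contact force between adjusting_tool and star_wheel above 0.5 N), for 0.04 s.
3. the pad's outer face stands in line with the setting finger, within 2.5 mm (y of pad_face in the frame of setting_finger between -0.0025 and 0.0025 m and velocity of joint star_wheel between -0.05 and 0.05 rad/s), for 0.3 s.
At the end, for the whole second after the job is handed in: The pad's outer face is in line with the setting finger's centre line within 2.5 mm and the star wheel is at rest; the tool stands released in its stand, at rest, within 8 mm of the middle, its shoulder within 4 mm of the stand's top, less than 0.1 rad from upright (all of step 3 and horizontal distance between tool_grip and stand_mouth below 0.008 m and z of tool_grip in the frame of stand_mouth below 0.046 m and angle between tool_grip's own z axis and vertical below 0.1 rad and linear speed of adjusting_tool below 0.02 m/s); the robot touches nothing.
It fails at once if the pad or strut is pushed directly by the robot or the tool (more than 2 N) (contact force between any of the fingers, the arm, adjusting_tool and strut above 2 N).
It fails at once if the robot itself turns the star wheel (more than 1 N) (contact force between any of the fingers, the arm and star_wheel above 1 N).
It fails at once if a bystander is moved by more than 20 mm (distance of any of bust_right, cone_a, cone_b, tape from where it was at the start of the episode above 0.02 m).
It also fails if it takes over 72 s, if anything falls off the work surface, if the arm or the gripper's body presses on something with over 40 N, if the wrist force passes 120 N, or if a joint passes its speed limit or range.

### The arm

A 7-joint arm with a two-finger parallel gripper is mounted at the origin on a cart in front of the work surface, level with it; the furniture and walls round the work are solid. World frame = base frame: x ahead of the robot, y to its left, z up, the work surface at z = 0. Lengths are in m, angles in rad, forces in N, time in s.
With the tool pointing down it reaches from about 0.425 to 0.875 m from the base axis. Payload 4.7 kg.
Tool frame: the origin (TCP) lies at the very end of the fingers, on their centre line; the grasp point (between the pads) lies 19 mm behind it; z points along the fingers, y is the line along which they close (so a half turn about z gives the same grasp; the last joint's range is limited). The gripper opens to 87 mm and grips with 3 to 60 N. Pads are 19 mm wide; open, the fingers measure 117 mm over their backs; the gripper's body (75 mm by 190 mm) begins 51 mm behind the grasp point.
Start: joints at [-1.123, 0.321, -0.07, 1.45, 0.023, 1.371, -0.057], TCP at [0.273, 0.59, 0.223] pointing down, gripper open.
Joint ranges: [-2.86, 2.86], [-0.3, 2.09], [-1.38, 1.24], [0.06, 2.45], [-1.56, 4.7], [0.09, 2.05], [-2.69, 2.69]. Speed limits (rad/s): [2.57, 2.57, 3.14, 3.14, 3.14, 3.14, 3.14].

### API

Orientations are given as a rotation vector (axis times angle).
In Python, from bench import ctrl, get_image, job gives the robot as it stands.
- The arm moves only by the shell command python3 -m crank 'ROWS' [FORCE]. ROWS is JSON, a list that holds one entry, the list of rows, each a list of 5 numbers: the shift along the tool's x, y, z in mm, then the turn about the tool's z in rad, then the closure, from -1 (fully open) to 1 (shut), so that 0 is half open. A call has 1 to 10 rows; each row shifts and turns the commanded pose from where the row before left it, along the tool's axes as they then stand; what a row does not reach is not made up. A row lasts 1/12 s, in which the tool goes at most 41.7 mm and 7.16 degrees, less where a joint would pass 70% of its speed; a pose out of reach is approached as far as the arm can. A call with a gripper value outside its range is refused whole. The fingers move at their own pace and stop on an object; FORCE is the grip in N (left out, the last holds). Time passes only in rows, so rows that do not move let the fingers close. It gives the time, the measured TCP pose, the force, the opening and the grip force at its end, in the units of the state.
- ctrl.get_state(): the state, without advancing time (a new reading comes with each control period).
- get_image(name): name is "scene" or "top" or "wrist"; returns a dict with "pixels" (420x560x3 uint8, red, green, blue), "fx", "fy", "cx", "cy" (pixels), "T" (4x4, takes a point from camera to world coordinates); the wrist camera has in their place "T_tool_cam" (4x4, takes a point from camera to tool coordinates, whose origin is the TCP and whose axes are the flange's). Camera axes: x right, y down, z forward; pixel columns grow to the right and rows downward; lengths in m; the calibration is good to about 2 mm. A picture is of the moment at which its call begins: read the wrist's pose just before it. There is no depth.
- job.close_job(): hands the job in; it is judged then, once.
The state is a dict: "time": time; "joint_positions": joint angles; "qd": joint speeds; "joint_torque": joint torques, N m; "position": TCP position; "tool_rot": TCP orientation; "ft_force": force on the tool from outside, world axes, zero at the start; "torque": the same for the moment, N m; "grip_width": opening from 0.0 (shut) to 1.0 (fully open); "grip_force": force on a finger pad.
Only numpy, scipy, OpenCV 4.12 (cv2) and the standard library are available. Lean on these libraries where they do the work, as an engineer would, in place of code of your own. Each camera call takes 0.05 s, during which the arm holds its last target. There are 200 camera calls.

## Working session

There is one attempt and no reset: what is moved stays moved. The work goes in short steps, Python scripts to look and compute and a shell command to move; the robot and the scene stay as the last step left them, time stands still between calls to the robot, and variables do not carry over. Pictures are saved under pics/ and viewed, at most 10 in all, crops included, and the job is handed in when it is done.

```bash
ls; mkdir -p pics
cat > h.py <<'E'
import numpy as np, cv2
from bench import ctrl, get_image, job
def snap(n,f):
    s=ctrl.get_state(); d=get_image(n); cv2.imwrite('pics/'+f+'.png',d['pixels'][:,:,::-1]); 
    if n=='wrist':
        T=np.eye(4); T[:3,:3]=cv2.Rodrigues(np.array(s['tool_rot'],float))[0]; T[:3,3]=s['position']; d['T']=T@d['T_tool_cam']
    np.savez('pics/'+f,**{k:d[k] for k in('pixels','fx','fy','cx','cy','T')}); return d
def load(f): return dict(np.load('pics/'+f+'.npz'))
def ray(d,u,v):
    r=np.array([(u-d['cx'])/d['fx'],(v-d['cy'])/d['fy'],1.]); return d['T'][:3,3],d['T'][:3,:3]@r
def onz(d,u,v,z):
    o,r=ray(d,u,v); return o+r*(z-o[2])/r[2]
def proj(d,p):
    q=np.linalg.inv(d['T'])@np.append(p,1); return d['fx']*q[0]/q[2]+d['cx'],d['fy']*q[1]/q[2]+d['cy']
E
python3 - <<'E'
from h import *
for n in('scene','top','wrist'):
    d=snap(n,n+'0'); print(n,d['fx'],d['T'].round(3).tolist())
a=[cv2.imread(f'pics/{n}0.png') for n in('scene','top')]
s=ctrl.get_state(); print({k:np.round(v,3) for k,v in s.items()})
E
```

```text
pics
scene 466.9564121381668 [[0.756, -0.482, 0.444, -0.137], [-0.655, -0.544, 0.524, -0.697], [-0.011, -0.687, -0.727, 1.212], [0.0, 0.0, 0.0, 1.0]]
top 525.8509530956045 [[-0.023, -0.98, 0.196, 0.234], [-1.0, 0.02, -0.019, 0.114], [0.015, -0.196, -0.981, 1.738], [0.0, 0.0, 0.0, 1.0]]
wrist 297.5446434313366 [[0.42, 0.872, 0.251, 0.205], [0.907, -0.403, -0.119, 0.622], [-0.003, 0.277, -0.961, 0.384], [0.0, 0.0, 0.0, 1.0]]
{'time': np.float64(0.15), 'joint_positions': array([-1.123,  0.322, -0.07 ,  1.451,  0.023,  1.371, -0.057]), 'qd': array([-0.   , -0.003, -0.   , -0.005, -0.   ,  0.001,  0.002]), 'joint_torque': array([ 0.0000e+00, -4.9179e+01, -4.0400e-01, -3.1288e+01, -6.4000e-02,
        4.0000e-02,  0.0000e+00]), 'position': array([0.273, 0.589, 0.222]), 'tool_rot': array([-6.760e-01, -3.068e+00,  2.000e-03]), 'ft_force': array([-0.312, -1.386,  0.026]), 'torque': array([-0.001, -0.01 ,  0.018]), 'grip_force': np.float64(0.0), 'grip_width': np.float64(1.001)}
```

View pics/top0.png

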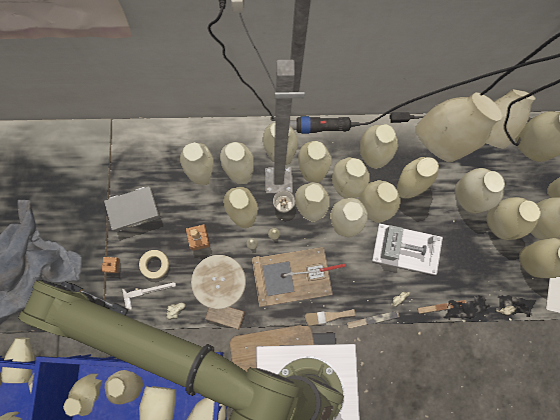

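View pics/scene0.png

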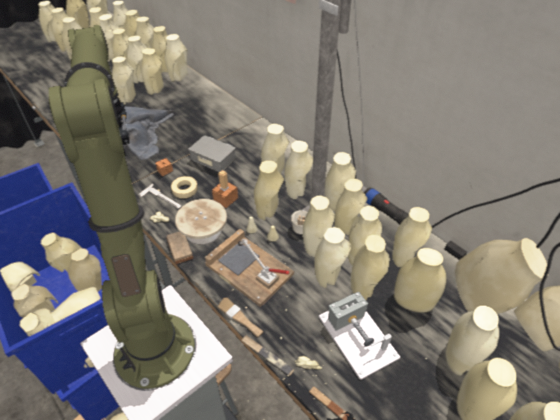

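Top view: fixture at (407,248), its strut towards image right. The larger stand with the tool is at (197,237), and a smaller block at (110,265) could be taken for it. The grey box (132,208) could be taken for the housing, and the screwdrivers at (315,272) for the tool. I choose the stand at (197,237) with its upright handle and the fixture at (407,248), and check both in one close crop montage.

Run:
```python
from h import *
t=cv2.imread('pics/top0.png'); s=cv2.imread('pics/scene0.png')
c=lambda i,x,y,w,h,W,H: cv2.resize(i[y:y+h,x:x+w],(W,H),interpolation=cv2.INTER_CUBIC)
m=np.vstack([np.hstack([c(t,365,215,80,60,400,300),c(t,170,210,60,60,400,300)[:,:400]]),np.hstack([c(s,315,285,90,90,400,300),c(s,200,160,48,48,400,300)])])
cv2.imwrite('pics/m1.png',m)
d=load('top0'); print(onz(d,197,237,.058),onz(d,407,248,.012),onz(d,392,245,.084))
```

```text
[0.50072096 0.34070652 0.058     ] [ 0.45637062 -0.3485185   0.012     ] [ 0.45772666 -0.28202434  0.084     ]
```

View pics/m1.png

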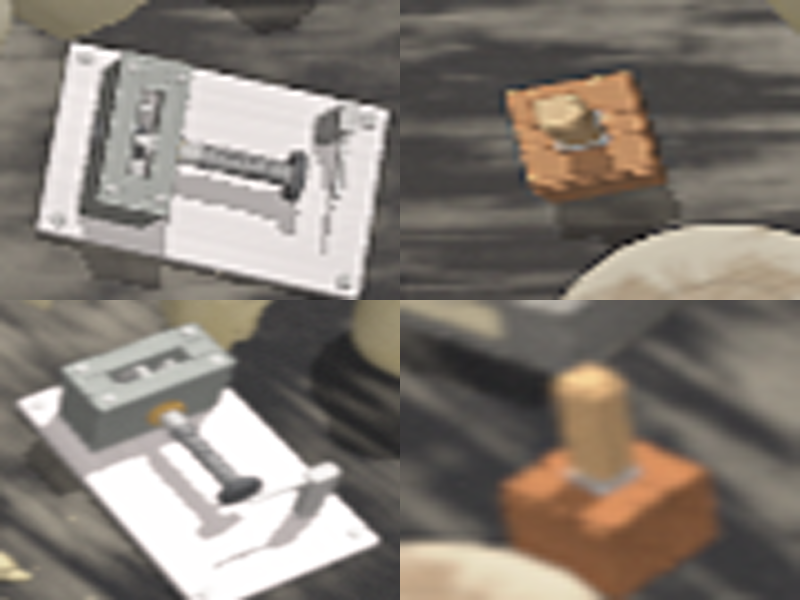

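The crop confirms both. The upright wooden handle stands in the large orange block, and the fixture has its slot, strut, pad and finger to the right of the housing. Next I measure poses from the masks.

Run:
```python
from h import *
d=load('top0'); im=d['pixels']; hsv=cv2.cvtColor(im,cv2.COLOR_RGB2HSV)
def box(m,x,y,w,h):
    mm=np.zeros_like(m); mm[y:y+h,x:x+w]=m[y:y+h,x:x+w]
    c=max(cv2.findContours(mm,cv2.RETR_EXTERNAL,cv2.CHAIN_APPROX_NONE)[0],key=cv2.contourArea); return c
# plate
m=((hsv[...,1]<25)&(hsv[...,2]>185)).astype(np.uint8)*255
c=cv2.convexHull(box(cv2.morphologyEx(m,cv2.MORPH_CLOSE,np.ones((9,9))),365,215,85,65))
P=np.array([onz(d,*p[0],.012)[:2] for p in c],np.float32); print('plate',cv2.minAreaRect(P))
B=cv2.boxPoints(cv2.minAreaRect(P)); print(B.round(4).tolist())
# stand
m=((hsv[...,0]<16)&(hsv[...,1]>105)&(hsv[...,2]>120)).astype(np.uint8)*255
c=cv2.convexHull(box(m,175,215,50,45))
P=np.array([onz(d,*p[0],.058)[:2] for p in c],np.float32); r=cv2.minAreaRect(P);print('stand',r,cv2.boxPoints(r).round(4).tolist())
print('handle top', onz(d,170+562/6.67,210+103/5,.058+.076))
# scene triangulate check of handle top
s=load('scene0'); print('handle top scene',onz(s,200+592*0+ (592-400)/8.33,160+(378-300)/6.25,.134))
for u,v in [(347,207),(380,192),(350,167),(312,190),(240,195),(240,150),(197,150),(236,150)]: print((u,v),onz(d,u,v,.2).round(3))
for u,v in[(252,242),(274,232),(153,264)]: print('cone/tape',onz(d,u,v,.04).round(3))
```

```text
plate ((0.4552909731864929, -0.34897756576538086), (0.2141513079404831, 0.12828469276428223), 76.39179229736328)
[[0.3677999973297119, -0.43799999356269836], [0.49239999055862427, -0.46810001134872437], [0.5428000092506409, -0.25999999046325684], [0.4180999994277954, -0.2298000007867813]]
stand ((0.5042185187339783, 0.34139272570610046), (0.06639011204242706, 0.06163959950208664), 11.97028923034668) [[0.46540001034736633, 0.36469998955726624], [0.4781000018119812, 0.3043999969959259], [0.5430999994277954, 0.3181000053882599], [0.5303000211715698, 0.3783999979496002]]
handle top [0.50492552 0.15401655 0.134     ]
handle top scene [0.50165354 0.33880991 0.134     ]
(347, 207) [ 0.56  -0.127  0.2  ]
(380, 192) [ 0.604 -0.229  0.2  ]
(350, 167) [ 0.684 -0.142  0.2  ]
(312, 190) [ 0.614 -0.023  0.2  ]
(240, 195) [0.603 0.194 0.2  ]
(240, 150) [0.744 0.192 0.2  ]
(197, 150) [0.747 0.323 0.2  ]
(236, 150) [0.745 0.204 0.2  ]
cone/tape [0.483 0.164 0.04 ]
cone/tape [0.515 0.092 0.04 ]
cone/tape [0.419 0.484 0.04 ]
```

```bash
cat >> h.py <<'E'
def go(p,yaw=None):
    "print remaining tool-axis shift (mm) to p and turn (rad) so closing line (tool y) has world yaw (deg, mod 180)"
    s=ctrl.get_state(); R=cv2.Rodrigues(np.array(s['tool_rot'],float))[0]; t=np.array(s['position'])
    print('t',round(float(s['time']),2),'pos',t.round(4),'F',np.round(s['ft_force'],1),'w',round(float(s['grip_width']),3),'q',np.round(s['joint_positions'],2))
    print('shift mm',(R.T@(np.array(p)-t)*1000).round(1),'yaw',np.degrees(np.arctan2(R[1,1],R[0,1])).round(2),'zdir',R[:,2].round(3))
    if yaw is not None:
        a=np.degrees(np.arctan2(R[1,1],R[0,1]))-yaw; a=(a+90)%180-90
        print('turn',np.radians(a).round(3))
E
python3 -m crank '[[[-31,-13,0,0,-1],[-31,-13,0,0,-1],[-31,-13,0,0,-1],[-31,-13,0,0,-1],[-31,-13,0,0,-1],[-31,-13,0,0,-1],[-31,-13,0,0,-1],[-31,-13,0,0,-1],[-31,-13,0,0,-1],[-31,-13,0,0,-1]]]'
python3 -m crank '[[[0,0,0,0.116,-1],[0,0,0,0.116,-1],[0,0,0,0.116,-1],[0,0,0,0.116,-1],[0,0,0,0.116,-1],[0,0,0,0.116,-1],[0,0,0,0.116,-1],[0,0,0,0.116,-1],[0,0,0,0,-1],[0,0,0,0,-1]]]'
python3 - <<'E'
from h import *
go([.503,.340,.22],11.9)
d=snap('wrist','w1'); print(proj(d,[.503,.34,.134]),proj(d,[.503,.34,.058]))
E
```

```text
time: 0.98
position: [0.5007, 0.34, 0.2224]
tool_rot: [-0.676, -3.068, 0.0]
ft_force: [0.2, 0.2, -0.4]
grip_width: 0.999
grip_force: 0.0
time: 1.82
position: [0.4997, 0.3415, 0.2223]
tool_rot: [-1.973, -2.444, 0.001]
ft_force: [-0.1, 0.2, -0.3]
grip_width: 1.0
grip_force: 0.0
t 1.82 pos [0.4997 0.3415 0.2223] F [-0.1  0.2 -0.3] w 1.0 q [-0.82  0.22  0.21  1.58 -0.05  1.35 -0.39]
shift mm [-2.2  2.9  2.3] yaw 12.17 zdir [-0. -0. -1.]
turn 0.005
(np.float64(285.41500820015773), np.float64(215.8763286930973)) (np.float64(284.8938149509572), np.float64(195.73723165090772))
```

View pics/w1.png

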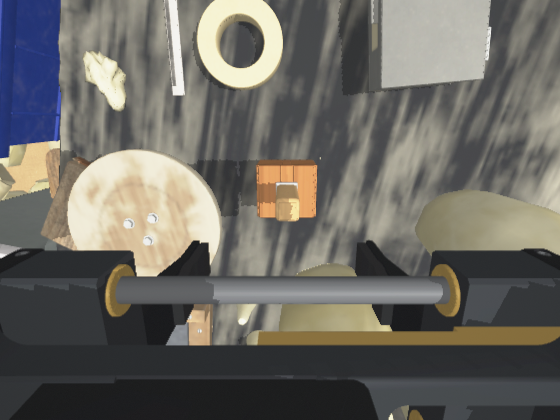

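Wrist view: the stand top spans about columns 257–318 and rows 160–218. The handle is at columns 276–300, its top face near (288,213), within 3 px of the prediction (285,216). Refining by mask.

```bash
python3 - <<'E'
from h import *
d=load('w1'); im=d['pixels']; hsv=cv2.cvtColor(im,cv2.COLOR_RGB2HSV)
print(d['T'][:3].round(3).tolist())
m=np.zeros(im.shape[:2],np.uint8); m[150:232,245:330]=((hsv[...,0]<18)&(hsv[...,1]>120)&(hsv[...,2]>90))[150:232,245:330]*255
ys,xs=np.nonzero(m); print(xs.min(),xs.max(),ys.min(),ys.max())
c=max(cv2.findContours(m,0,1)[0],key=cv2.contourArea); h=cv2.convexHull(c)
P=np.array([onz(d,*p[0],.058)[:2] for p in h],np.float32); r=cv2.minAreaRect(P); print(r,cv2.boxPoints(r).round(4).tolist())
print('handle cols at rows',[(r_,[int(x) for x in xs[ys==r_]][:1]) for r_ in(170,)])
for r_ in (195,205,215,221): print(r_,[tuple(hsv[r_,x]) [0:3] for x in range(270,306,3)])
E
python3 - <<'E'
import cv2
i=cv2.imread('pics/w1.png')[150:235,240:335]; cv2.imwrite('pics/w1c.png',cv2.resize(i,(665,595),interpolation=2))
E
```

```text
[[0.978, 0.203, 0.057, 0.484], [0.211, -0.939, -0.273, 0.416], [-0.002, 0.279, -0.96, 0.384]]
256 316 160 217
((0.5029123425483704, 0.3475898802280426), (0.0666281208395958, 0.06511881202459335), 12.212413787841797) [[0.4634999930858612, 0.3723999857902527], [0.4772000014781952, 0.30869999527931213], [0.5424000024795532, 0.32280001044273376], [0.5285999774932861, 0.3865000009536743]]
handle cols at rows [(170, [257])]
195 [(np.uint8(13), np.uint8(141), np.uint8(166)), (np.uint8(13), np.uint8(140), np.uint8(166)), (np.uint8(17), np.uint8(95), np.uint8(140)), (np.uint8(17), np.uint8(106), np.uint8(149)), (np.uint8(17), np.uint8(104), np.uint8(152)), (np.uint8(17), np.uint8(105), np.uint8(155)), (np.uint8(17), np.uint8(103), np.uint8(156)), (np.uint8(17), np.uint8(105), np.uint8(156)), (np.uint8(17), np.uint8(108), np.uint8(154)), (np.uint8(17), np.uint8(112), np.uint8(176)), (np.uint8(15), np.uint8(139), np.uint8(236)), (np.uint8(15), np.uint8(139), np.uint8(231))]
205 [(np.uint8(15), np.uint8(140), np.uint8(232)), (np.uint8(15), np.uint8(138), np.uint8(232)), (np.uint8(17), np.uint8(1
[... 826 characters left out ...]
nt8(83), np.uint8(245)), (np.uint8(23), np.uint8(85), np.uint8(245)), (np.uint8(15), np.uint8(137), np.uint8(235)), (np.uint8(14), np.uint8(138), np.uint8(232))]
221 [(np.uint8(105), np.uint8(6), np.uint8(83)), (np.uint8(0), np.uint8(0), np.uint8(82)), (np.uint8(120), np.uint8(3), np.uint8(83)), (np.uint8(16), np.uint8(40), np.uint8(96)), (np.uint8(15), np.uint8(44), np.uint8(105)), (np.uint8(18), np.uint8(48), np.uint8(118)), (np.uint8(17), np.uint8(64), np.uint8(140)), (np.uint8(17), np.uint8(69), np.uint8(133)), (np.uint8(16), np.uint8(71), np.uint8(129)), (np.uint8(110), np.uint8(10), np.uint8(76)), (np.uint8(120), np.uint8(10), np.uint8(77)), (np.uint8(120), np.uint8(10), np.uint8(77))]
```

View pics/w1c.png

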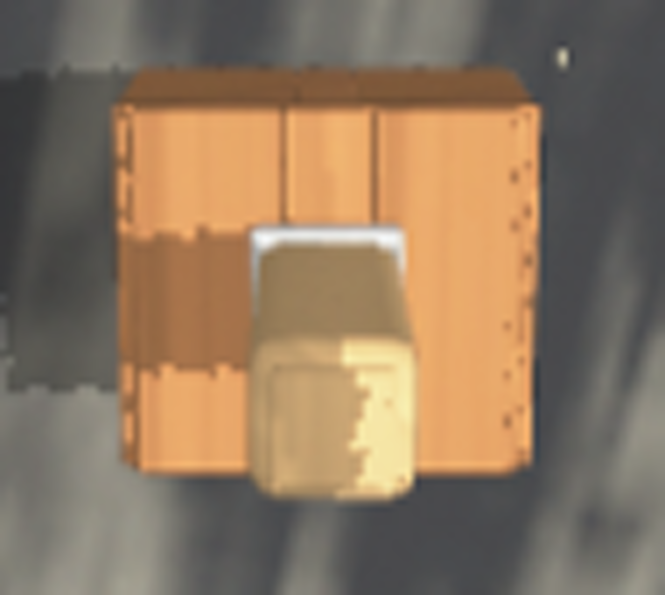

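The crop shows the handle's top face centred at about (287.4,209.9) and the stand's top at about (286.9,191.2), with axes aligned to the gripper.

Run:
```python
from h import *
d=load('w1'); print(onz(d,287.4,209.9,.134),onz(d,286.9,191.2,.058),onz(d,257,165,.058)-onz(d,317,165,.058),onz(d,287,165,.058)-onz(d,287,217.4,.058))
go([.503,.343,.093],11.9)
```

```text
[0.50352778 0.34572678 0.134     ] [0.50408491 0.34558374 0.058     ] [-0.06417379 -0.01386288  0.        ] [-1.29410526e-02  5.87477924e-02 -5.55111512e-17]
t 1.87 pos [0.4997 0.3415 0.2223] F [ 0.1 -0.7  0.6] w 1.002 q [-0.82  0.22  0.21  1.58 -0.05  1.35 -0.39]
shift mm [  0.7   3.6 129.3] yaw 12.17 zdir [-0. -0. -1.]
turn 0.005
```

```bash
python3 -m crank '[[[0.7,3.6,20,0.005,-1],[0,0,30,0,-1],[0,0,30,0,-1],[0,0,20,0,-1],[0,0,15,0,-1],[0,0,11,0,-1],[0,0,5,0,-1],[0,0,0,0,-1],[0,0,0,0,-1]]]'
python3 -m crank '[[[0,0,0,0,1],[0,0,0,0,1],[0,0,0,0,1],[0,0,0,0,1],[0,0,0,0,1],[0,0,0,0,1],[0,0,0,0,1],[0,0,0,0,1],[0,0,0,0,1],[0,0,0,0,1]]]' 50
python3 -c "
from h import *
go([.503,.343,.091],11.9)"
```

```text
time: 2.62
position: [0.5037, 0.3433, 0.0923]
tool_rot: [1.983, 2.437, 0.002]
ft_force: [0.7, -0.1, 0.2]
grip_width: 1.001
grip_force: 0.0
time: 3.45
position: [0.5033, 0.343, 0.0915]
tool_rot: [1.984, 2.436, 0.0]
ft_force: [-0.1, -0.3, -0.0]
grip_width: 0.325
grip_force: 0.0
t 3.45 pos [0.5033 0.343  0.0915] F [-0.1 -0.3 -0. ] w 0.325 q [-0.81  0.33  0.2   1.72 -0.07  1.1  -0.38]
shift mm [ 0.1 -0.3  0.5] yaw 11.69 zdir [ 0.  0. -1.]
turn -0.004
```

```bash
python3 -m crank '[[[0,0,0,0,1],[0,0,0,0,1],[0,0,0,0,1],[0,0,0,0,1],[0,0,0,0,1],[0,0,0,0,1]]]'
python3 -c "
from h import *
go([.503,.343,.091],11.9)"
```

```text
time: 3.95
position: [0.5033, 0.343, 0.0915]
tool_rot: [1.984, 2.436, 0.0]
ft_force: [0.2, -0.2, -0.9]
grip_width: 0.247
grip_force: 50.0
t 3.95 pos [0.5033 0.343  0.0915] F [ 0.2 -0.2 -0.9] w 0.247 q [-0.81  0.33  0.2   1.72 -0.07  1.1  -0.38]
shift mm [ 0.1 -0.2  0.5] yaw 11.69 zdir [ 0. -0. -1.]
turn -0.004
```

```bash
python3 -m crank '[[[0,0,-8,0,1],[0,0,-15,0,1],[0,0,-25,0,1],[0,0,-30,0,1],[0,0,-30,0,1],[0,0,-30,0,1],[0,0,-30,0,1],[0,0,-30,0,1],[0,0,-30,0,1],[0,0,-20,0,1]]]'
python3 -m crank '[[[0,0,0,0.115,1],[0,0,0,0.115,1],[0,0,0,0.115,1],[0,0,0,0.096,1],[0,0,0,0,1]]]'
python3 -c "
from h import *
go([.47,-.288,.34],-13.6)"
```

```text
time: 4.78
position: [0.5037, 0.3431, 0.3438]
tool_rot: [1.983, 2.435, 0.007]
ft_force: [0.5, -0.4, -0.4]
grip_width: 0.251
grip_force: 50.0
time: 5.2
position: [0.5032, 0.3428, 0.3402]
tool_rot: [2.471, 1.94, 0.001]
ft_force: [0.1, -0.8, -1.2]
grip_width: 0.25
grip_force: 50.0
t 5.2 pos [0.5032 0.3428 0.3402] F [ 0.1 -0.8 -1.2] w 0.25 q [-0.86  0.2   0.26  1.37 -0.05  1.57 -0.84]
shift mm [-620.7  117.4    0. ] yaw -13.72 zdir [ 0.  0. -1.]
turn -0.002
```

```bash
python3 -m crank '[[[-20,3,0,0,1],[-35,7,0,0,1],[-36,7,0,0,1],[-36,7,0,0,1],[-36,7,0,0,1],[-36,7,0,0,1],[-36,7,0,0,1],[-36,7,0,0,1],[-36,7,0,0,1],[-36,7,0,0,1]]]'
python3 -m crank '[[[-36,7,0,0,1],[-36,7,0,0,1],[-36,7,0,0,1],[-36,7,0,0,1],[-36,7,0,0,1],[-36,7,0,0,1],[-36,7,0,0,1],[-20,3,0,0,1],[0,0,0,0,1],[0,0,0,0,1]]]'
python3 - <<'E'
from h import *
go([.47,-.288,.34],-13.6)
d=snap('wrist','w2'); print(proj(d,[.47,-.288,.084]))
i=cv2.resize(d['pixels'][110:285,170:400,::-1],(788,600),interpolation=2); cv2.imwrite('pics/w2c.png',i)
E
```

```text
time: 6.03
position: [0.4863, -0.0078, 0.3401]
tool_rot: [-2.465, -1.947, -0.002]
ft_force: [1.3, -0.6, -0.6]
grip_width: 0.254
grip_force: 50.0
time: 6.87
position: [0.4728, -0.2838, 0.3398]
tool_rot: [-2.47, -1.942, 0.0]
ft_force: [0.1, 0.6, -1.1]
grip_width: 0.251
grip_force: 50.0
t 6.87 pos [ 0.4728 -0.2838  0.3398] F [ 0.1  0.6 -1.1] w 0.251 q [-0.3   0.09  0.86  1.53 -0.07  1.56  0.32]
shift mm [-4.8 -1.7 -0.2] yaw -13.65 zdir [-0.  0. -1.]
turn -0.001
(np.float64(281.083562523876), np.float64(182.56268838303475))
```

View pics/w2c.png

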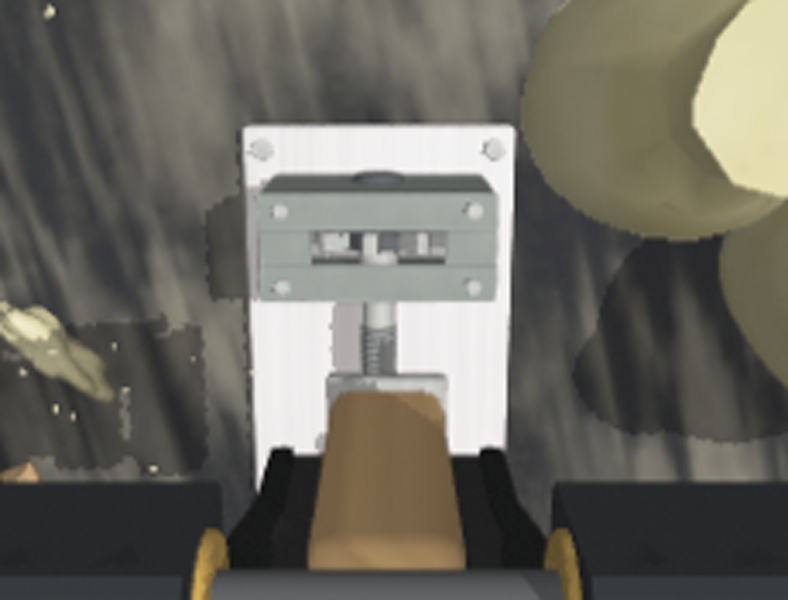

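The crop shows the slot centred at about px (280.6,182.4), within half a pixel of the prediction (281.1,182.6) and aligned with the gripper. The teeth are light spots in it. The tool's shoulder edge is at about row 219. Now I check how the tool sits in the hand and descend to just above the roof.

```bash
python3 - <<'E'
from h import *
d=load('w2'); s=ctrl.get_state(); p=np.array(s['position']); X=np.array([.235,.972,0]); Z=np.array([0,0,1])
for dl in(0,.0025): print(dl,proj(d,p+X*(.012+dl)-Z*.0335),proj(d,p+X*(.004+dl)-Z*.0835))
sl=onz(d,280.6,182.4,.084); print(sl); go([*sl[:2],.2],-13.6)
print(cv2.cvtColor(d['pixels'],cv2.COLOR_RGB2GRAY)[205:228,283], cv2.cvtColor(d['pixels'],cv2.COLOR_RGB2GRAY)[221,258:308])
E
python3 -m crank '[[[-5,-1,20,0,1],[0,0,30,0,1],[0,0,30,0,1],[0,0,30,0,1],[0,0,20,0,1],[0,0,10,0,1],[0,0,0,0,1],[0,0,0,0,1]]]'
python3 - <<'E'
from h import *
go([.47,-.288,.2],-13.6)
d=snap('wrist','w3'); print(proj(d,[.47,-.288,.084]))
i=cv2.resize(d['pixels'][165:255,225:345,::-1],(800,600),interpolation=2); cv2.imwrite('pics/w3c.png',i)
E
```

```text
0 (np.float64(282.2126834467105), np.float64(217.52141895844036)) (np.float64(282.3499063446214), np.float64(208.6846257058112))
0.0025 (np.float64(282.20878034107585), np.float64(214.05853087243702)) (np.float64(282.3471483189609), np.float64(205.88000247055297))
[ 0.46938628 -0.28760931  0.084     ]
t 6.92 pos [ 0.4736 -0.282   0.3396] F [-0.6  0.7 -0.7] w 0.252 q [-0.3   0.09  0.85  1.53 -0.07  1.56  0.32]
shift mm [ -6.6  -2.8 139.6] yaw -13.49 zdir [ 0.     0.001 -1.   ]
turn 0.002
[160 145 141 153 135 119 117 117 117 117 117 116 117 107 110 165 195 201
 187 132 102 101 101] [238 238 237 237 238 238 235 150 152 150 147 139 131 130 131 137 150 151
 151 175 161 157 194 194 195 195 193 193 192 194 198 199 196 193 193 194
 197 199 195 191 190 189 198 240 240 237 237 237 238 240]
time: 7.58
position: [0.4722, -0.2862, 0.2002]
tool_rot: [2.466, 1.946, 0.001]
ft_force: [0.4, -0.4, -0.8]
grip_width: 0.248
grip_force: 50.0
t 7.58 pos [ 0.4722 -0.2862  0.2002] F [ 0.4 -0.4 -0.8] w 0.248 q [-0.27  0.16  0.85  1.75 -0.12  1.29  0.37]
shift mm [-2.3 -1.7  0.2] yaw -13.44 zdir [ 0.001  0.    -1.   ]
turn 0.003
(np.float64(280.1489606029067), np.float64(207.5820354722108))
```

View pics/w3c.png

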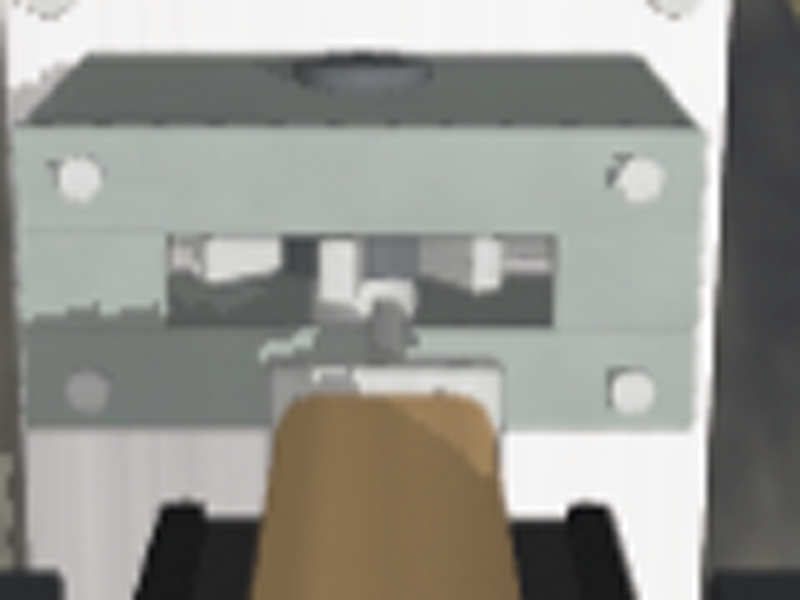

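Run:
```python
from h import *
d=load('w3'); g=cv2.cvtColor(d['pixels'],cv2.COLOR_RGB2GRAY)
for c in (281,282,283,284,285): print(c,g[196:222,c])
for r in (210,214,216): print(r,g[r,270:296])
O=np.array([.470,-.288]); X=np.array([.972,-.235]); Y=np.array([.235,.972])
f=lambda p:( (p[:2]-O)@X*1000, (p[:2]-O)@Y*1000)
t=load('top0'); s=load('scene0')
print('top pad',f(onz(t,365+304/5,215+178/5,.046)),'finger',[f(onz(t,365+u/5,215+v/5,.0725)) for u,v in((332,130),(330,160),(325,200))])
print('scene pad',f(onz(s,315+240/4.44,285+192/3.33,.046)),'finger',[f(onz(s,315+u/4.44,285+v/3.33,.0725)) for u,v in((320,173),(280,185),(250,193))])
a=t['pixels'][225:262,405:445,::-1]; b=s['pixels'][325:362,345:395,::-1]
cv2.imwrite('pics/m2.png',np.vstack([cv2.resize(a,(480,296*1),interpolation=2)[:, :480],cv2.resize(b,(480,300),interpolation=2)]))
```

```text
281 [178 178 176 173 124 115 122 122 121 121 121 204 221 189 136 117 118 118
 118 119 113 109 112 110 177 211]
282 [179 178 175 173 124 116 122 122 122 123 125 200 217 187 139 124 124 124
 124 124 124 113 112 112 177 212]
283 [179 177 176 173 124 115 121 121 120 120 138 198 213 186 143 128 128 128
 128 127 127 117 112 124 181 212]
284 [177 176 175 172 122 112 118 119 118 119 133 191 206 196 157 134 132 130
 130 130 130 130 118 125 180 211]
285 [177 176 175 172 123 113 120 119 119 119 121 182 199 199 187 152 130 117
 117 122 123 131 129 129 180 211]
210 [ 92 102 131 152 165 174 184 193 213 216 193 136 139 143 157 187 180 131
  92  91  92  91  91  92  92  92]
214 [150 152 149 115 116 116 116 117 115 114 108 118 124 128 130 117 121 150
 150 150 150 149 150 150 149 149]
216 [178 171 119 120 119 120 120 119 120 117 110 113 124 127 130 123 120 132
 181 180 180 180 180 180 181 180]
top pad (np.float64(-0.6972183770381993), np.float64(-115.53956652186534)) finger [(np.float64(28.79952426312213), np.float64(-121.23810353080103)), (np.float64(9.307440553295251), np.float64(-123.00227982701779)), (np.float64(-16.86492631106089), np.float64(-123.8788644277634))]
scene pad (np.float64(-3.7870239489458575), np.float64(-109.4829842978267)) finger [(np.float64(37.09183493657315), np.float64(-127.8756408241298)), (np.float64(9.682038609128401), np.float64(-125.32895579255305)), (np.float64(-10.176143802015964), np.float64(-122.72868169983768))]
```

View pics/m2.png

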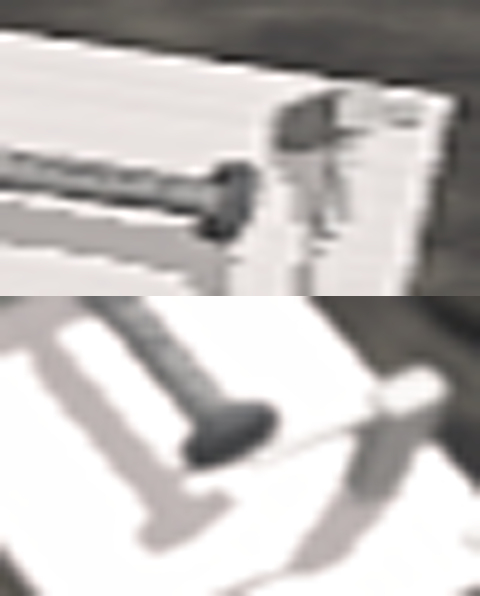

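```bash
python3 - <<'E'
from h import *
O=np.array([.470,-.288]); X=np.array([.972,-.235]); Y=np.array([.235,.972])
f=lambda p:np.round([(p[:2]-O)@X*1000, (p[:2]-O)@Y*1000],1)
t=load('top0'); s=load('scene0')
B=lambda u,v:(345+u/9.6-.5+.05,325+(v-296)/8.11-.45)
print('finger',[f(onz(s,*B(u,v),.0725)) for u,v in((375,412),(320,437),(270,462))])
print('pad scene',f(onz(s,*B(235,442),.046)),f(onz(s,*B(228,447),.046)))
print('pad top',f(onz(t,405+250/12,225+195/8,.046)),'back',f(onz(t,405+208/12,225+195/8,.046)))
# plate -y edge in scene for bias: expected -170 ; housing front edges
print('slot top', f(onz(t,365+147/5,215+130/5,.084)))
d=load('w3'); T=np.linalg.inv(d['T']); 
s_=onz(d,279.1,207.2,.084); print('slot w3',s_, f(s_))
# tool-frame x of slot & flange edge
dd=get_image.__self__ if hasattr(get_image,'__self__') else None
E
python3 - <<'E'
from h import *
d=load('w3'); 
# plane heights: flange lower edge z=.2002-.0335, tip z=.1167
X=np.array([.235,.972]);Yv=np.array([.972,-.235]); p=np.array([.4722,-.2862])
for n,u,v,z in(('flange far edge(+12)',283,219.6,.1667),('tip edge(+4)',283,206.5,.1167),('slot',279.1,207.2,.084),('blade',283.5,212,.125)):
    q=onz(d,u,v,z)[:2]-p; print(n,(q@X*1000).round(1),(q@Yv*1000).round(1))
E
```

```text
finger [array([  25.6, -128.1]), array([   6.9, -128.4]), array([ -10.4, -129.2])]
pad scene [  -3.7 -109.2] [  -6.5 -109.8]
pad top [   3.3 -115. ] back [   0.8 -103.8]
slot top [ 1.  -2.4]
slot w3 [ 0.46909901 -0.28738848  0.084     ] [-1.   0.4]
flange far edge(+12) 12.5 0.9
tip edge(+4) 7.9 1.0
slot -1.9 -2.7
blade 5.5 1.4
```

The crops show the pad's outer face about 17 mm short of the finger. That is two teeth plus a little, since a tooth now leans about 5° short of vertical. In the wrist view the blade is at column 283 and the slot's middle at about (279.1,207.2). I will move over the gap left of the tooth and descend carefully.

```bash
python3 -m crank '[[[-2,-8,0,0,1],[0,-9,0,0,1],[0,0,10,0,1],[0,0,10,0,1],[0,0,5,0,1],[0,0,0,0,1],[0,0,0,0,1]]]'
python3 - <<'E'
from h import *
go([.47,-.288,.1525],-13.6)
d=snap('wrist','w4'); g=cv2.cvtColor(d['pixels'],cv2.COLOR_RGB2GRAY)
i=cv2.resize(d['pixels'][160:250,225:345,::-1],(800,600),interpolation=2); cv2.imwrite('pics/w4c.png',i)
E
```

```text
time: 8.22
position: [0.4544, -0.285, 0.174]
tool_rot: [-2.468, -1.943, 0.001]
ft_force: [0.1, 0.5, -0.9]
grip_width: 0.249
grip_force: 50.0
t 8.22 pos [ 0.4544 -0.285   0.174 ] F [ 0.1  0.5 -0.9] w 0.249 q [-0.27  0.14  0.86  1.82 -0.11  1.23  0.38]
shift mm [ 0.7 15.9 21.5] yaw -13.57 zdir [-0.001  0.    -1.   ]
turn 0.001
```

View pics/w4c.png

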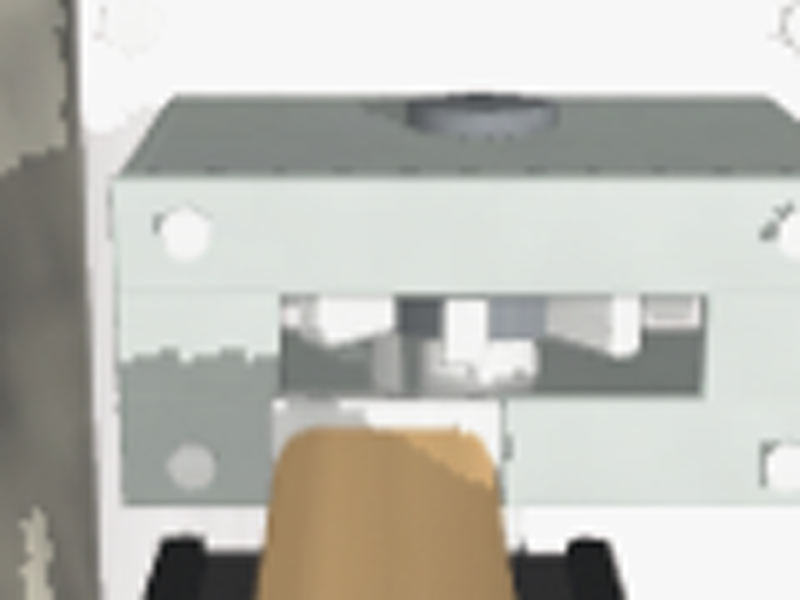

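The blade (columns 370–405, tip edge at row 333) is centred across the slot (rows 297–395) and sits about 14 mm left of its middle, in the gap left of the near-upright tooth (445–487). Descending.

```bash
python3 -m crank '[[[0,0,4,0,1],[0,0,4,0,1],[0,0,4,0,1],[0,0,0,0,1]]]'
python3 -m crank '[[[0,0,4,0,1],[0,0,3,0,1],[0,0,3,0,1],[0,0,0,0,1]]]'
python3 -c "
from h import *
go([.47,-.288,.1525],-13.6)"
```

```text
time: 8.6
position: [0.4539, -0.2848, 0.1616]
tool_rot: [-2.467, -1.942, 0.001]
ft_force: [-0.1, -0.1, -1.0]
grip_width: 0.25
grip_force: 50.0
time: 8.93
position: [0.454, -0.2849, 0.1518]
tool_rot: [-2.468, -1.943, 0.001]
ft_force: [0.1, 0.7, -1.2]
grip_width: 0.253
grip_force: 50.0
t 8.93 pos [ 0.454  -0.2849  0.1518] F [ 0.1  0.7 -1.2] w 0.253 q [-0.27  0.16  0.85  1.85 -0.13  1.19  0.39]
shift mm [ 0.7 16.2 -0.7] yaw -13.58 zdir [-0.001  0.    -1.   ]
turn 0.0
```

```bash
python3 -m crank '[[[0,4,0,0,1],[0,3,0,0,1],[0,3,0,0,1],[0,3,0,0,1],[0,3,0,0,1]]]'
python3 -m crank '[[[0,3,0,0,1],[0,3,0,0,1],[0,3,0,0,1],[0,3,0,0,1],[0,0,0,0,1]]]'
python3 -c "
from h import *
go([.47,-.288,.1525],-13.6)"
```

```text
time: 9.35
position: [0.4696, -0.2888, 0.1524]
tool_rot: [-2.467, -1.942, 0.001]
ft_force: [-3.3, 0.7, -0.4]
grip_width: 0.249
grip_force: 50.0
time: 9.77
position: [0.4828, -0.292, 0.1528]
tool_rot: [2.467, 1.943, 0.001]
ft_force: [-1.6, -0.5, -0.5]
grip_width: 0.25
grip_force: 50.0
t 9.77 pos [ 0.4828 -0.292   0.1528] F [-1.6 -0.5 -0.5] w 0.25 q [-0.24  0.24  0.84  1.79 -0.19  1.2   0.42]
shift mm [  0.8 -13.4   0.3] yaw -13.55 zdir [ 0.001 -0.001 -1.   ]
turn 0.001
```

```bash
python3 -m crank '[[[0,-1,0,0,1],[0,0,-8,0,1],[0,0,-14,0,1],[0,0,0,0,1],[0,-13,0,0,1],[0,-14,0,0,1],[0,0,0,0,1],[0,0,0,0,1]]]'
python3 - <<'E'
from h import *
go([.47,-.288,.1525],-13.6)
d=snap('wrist','w5'); g=cv2.cvtColor(d['pixels'],cv2.COLOR_RGB2GRAY); g4=cv2.cvtColor(load('w4')['pixels'],cv2.COLOR_RGB2GRAY)
print(g4[206,265:333]);print(g[206,265:333])
E
```

```text
time: 10.43
position: [0.4549, -0.2851, 0.175]
tool_rot: [2.468, 1.942, 0.004]
ft_force: [0.1, -0.2, -0.8]
grip_width: 0.249
grip_force: 50.0
t 10.43 pos [ 0.4549 -0.2851  0.175 ] F [ 0.1 -0.2 -0.8] w 0.249 q [-0.28  0.13  0.86  1.82 -0.11  1.23  0.38]
shift mm [ 0.7 15.3 22.5] yaw -13.58 zdir [ 0.003  0.001 -1.   ]
turn 0.0
[226 221 199 223 222 199 197 218 244 243 243 243 243 243 243 243 243 243
 240 150  96  96  97 100 101 107 160 240 242 243 245 245 241 174 157 158
 160 157 153 155 153 157 181 190 191 192 193 195 196 199 200 214 245 245
 243 239 192 198 199 199 199 200 201 205 224 148 204 224]
[220 166 193 194 196 205 202 217 242 243 242 242 242 242 242 242 242 242
 240 187 106  99 100 102 103 104 113 171 241 243 244 245 245 241 156 155
 150 153 154 152 152 161 200 200 200 200 201 202 204 205 203 192 242 244
 240 172 167 187 188 189 190 193 203 223 139 217 224 224]
```

```bash
python3 -m crank '[[[0,0,8,0,1],[0,0,8,0,1],[0,0,6,0,1],[0,0,0,0,1]]]'
python3 -m crank '[[[0,4,0,0,1],[0,3,0,0,1],[0,3,0,0,1],[0,3,0,0,1],[0,3,0,0,1]]]'
python3 -m crank '[[[0,3,0,0,1],[0,3,0,0,1],[0,3,0,0,1],[0,3,0,0,1],[0,1,0,0,1],[0,0,0,0,1]]]'
python3 -m crank '[[[0,-1,0,0,1],[0,0,0,0,1],[0,0,-8,0,1],[0,0,-15,0,1],[0,-14,0,0,1],[0,-14,0,0,1],[0,0,0,0,1],[0,0,0,0,1]]]'
python3 - <<'E'
from h import *
go([.47,-.288,.1525],-13.6)
d=snap('wrist','w6'); g=cv2.cvtColor(d['pixels'],cv2.COLOR_RGB2GRAY)
print(g[206,265:333])
E
```

```text
time: 10.82
position: [0.4536, -0.2845, 0.1504]
tool_rot: [-2.466, -1.942, 0.004]
ft_force: [-0.4, -0.1, -1.2]
grip_width: 0.248
grip_force: 50.0
time: 11.23
position: [0.4695, -0.2888, 0.1524]
tool_rot: [-2.467, -1.942, 0.001]
ft_force: [-3.3, 0.7, -0.7]
grip_width: 0.25
grip_force: 50.0
time: 11.73
position: [0.4836, -0.2921, 0.1528]
tool_rot: [2.467, 1.943, 0.001]
ft_force: [-1.3, 0.5, 0.1]
grip_width: 0.25
grip_force: 50.0
time: 12.4
position: [0.455, -0.2852, 0.1764]
tool_rot: [2.468, 1.942, 0.004]
ft_force: [-0.1, 0.4, -0.8]
grip_width: 0.25
grip_force: 50.0
t 12.4 pos [ 0.455  -0.2852  0.1764] F [-0.1  0.4 -0.8] w 0.25 q [-0.28  0.13  0.86  1.82 -0.11  1.23  0.38]
shift mm [ 0.7 15.2 23.9] yaw -13.59 zdir [ 0.003  0.001 -1.   ]
turn 0.0
[222 201 222 223 219 192 200 214 230 244 241 241 241 241 241 242 242 241
 240 218 122 101 101 101 102 102 102 132 229 245 244 245 246 243 159 155
 154 154 153 152 153 160 201 203 204 204 204 205 205 207 208 214 236 244
 240 174 183 216 216 215 214 215 225 199 180 225 224 224]
```

```bash
python3 -m crank '[[[0,0,-25,0,1],[0,0,-30,0,1],[0,0,-30,0,1],[-20,14,0,0,1],[-35,0,0,0,1],[-35,0,0,0,1],[-35,0,0,0,1],[-35,0,0,0,1],[-30,0,0,0,1],[0,0,0,0,1]]]'
python3 - <<'E'
from h import *
import time
d=snap('wrist','w7'); go([.47,-.288,.26],-13.6)
print(proj(d,[.44,-.4125,.0725]))
u,v=map(int,proj(d,[.44,-.4125,.0725])); v0=max(0,v-50)
cv2.imwrite('pics/w7c.png',cv2.resize(d['pixels'][v0:v0+96,u-64:u+64,::-1],(800,600),interpolation=2)); print(u-64,v0)
E
```

```text
time: 13.28
position: [0.4194, -0.48, 0.2601]
tool_rot: [2.475, 1.931, -0.01]
ft_force: [-1.8, 0.7, -0.5]
grip_width: 0.248
grip_force: 50.0
t 13.33 pos [ 0.4211 -0.4771  0.26  ] F [-0.5  0.6 -0.6] w 0.249 q [ 0.09  0.38  0.94  1.46 -0.3   1.46  0.79]
shift mm [195.3   1.9  -0.7] yaw -13.93 zdir [-0.003 -0.003 -1.   ]
turn -0.006
(np.float64(285.7056478449533), np.float64(127.5302510398624))
221 77
```

View pics/w7c.png

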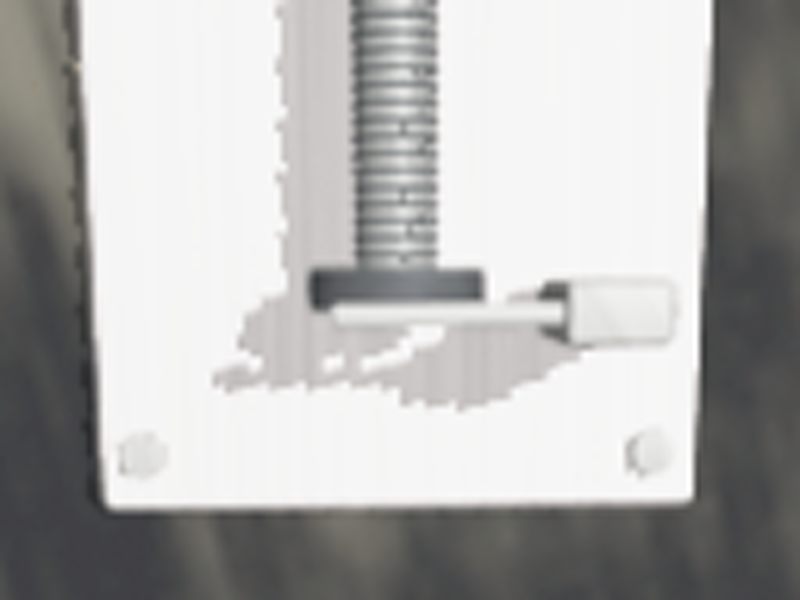

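The pad's outer edge (row ≈308) is about 1 mm short of the finger bar's centre (row 314, or 313 after parallax), which is inside the 2.5 mm tolerance. Returning the tool.

```bash
python3 -m crank '[[[0,0,-30,0,1],[0,0,-30,0,1],[0,0,-25,0,1],[15,-2,0,0,1],[35,-5,0,0,1],[35,-5,0,0,1],[35,-5,0,0,1],[35,-5,0,0,1],[35,-5,0,0,1],[35,-5,0,0,1]]]'
python3 -m crank '[[[35,-5,0,0,1],[35,-5,0,0,1],[35,-5,0,0,1],[35,-5,0,0,1],[35,-5,0,0,1],[35,-5,0,0,1],[35,-5,0,0,1],[35,-5,0,0,1],[35,-5,0,0,1],[35,-5,0,0,1]]]'
python3 -m crank '[[[35,-5,0,0,1],[35,-5,0,0,1],[35,-5,0,0,1],[35,-5,0,0,1],[35,-5,0,0,1],[30,-5,0,0,1],[15,0,0,0,1],[0,0,0,0,1],[0,0,0,0,1]]]'
python3 -m crank '[[[0,0,0,-0.115,1],[0,0,0,-0.115,1],[0,0,0,-0.115,1],[0,0,0,-0.1,1],[0,0,0,0,1],[0,0,0,0,1]]]'
python3 -c "
from h import *
go([.5033,.343,.0915],11.69)"
```

```text
time: 14.17
position: [0.4461, -0.2437, 0.3459]
tool_rot: [2.465, 1.946, 0.002]
ft_force: [0.9, 0.4, 0.1]
grip_width: 0.254
grip_force: 50.0
time: 15.0
position: [0.4784, 0.1085, 0.3459]
tool_rot: [-2.466, -1.946, -0.002]
ft_force: [-0.1, 0.1, -0.7]
grip_width: 0.251
grip_force: 50.0
time: 15.75
position: [0.5003, 0.3281, 0.3448]
tool_rot: [2.465, 1.948, -0.002]
ft_force: [0.3, -0.1, -0.7]
grip_width: 0.249
grip_force: 50.0
time: 16.25
position: [0.5014, 0.325, 0.3461]
tool_rot: [1.984, 2.436, 0.001]
ft_force: [-0.4, -0.4, -1.2]
grip_width: 0.253
grip_force: 50.0
t 16.25 pos [0.5014 0.325  0.3461] F [-0.4 -0.4 -1.2] w 0.253 q [-0.81  0.18  0.22  1.39 -0.04  1.58 -0.39]
shift mm [ 17.1   5.4 254.6] yaw 11.68 zdir [ 0.001  0.    -1.   ]
turn -0.0
```

Shift over, descend to the tip just above the stand (TCP ≈0.16), and settle.

```bash
python3 -m crank '[[[17,5,0,0,1],[0,0,20,0,1],[0,0,35,0,1],[0,0,35,0,1],[0,0,35,0,1],[0,0,30,0,1],[0,0,20,0,1],[0,0,10,0,1],[0,0,0,0,1],[0,0,0,0,1]]]'
for i in 1 2 3; do python3 -m crank '[[[0,0,0,0,1]]]' | grep posi; done
python3 -c "
from h import *
go([.5033,.343,.0915],11.69)"
```

```text
time: 17.08
position: [0.503, 0.3437, 0.1614]
tool_rot: [1.98, 2.438, 0.001]
ft_force: [0.1, -0.3, -0.2]
grip_width: 0.248
grip_force: 50.0
position: [0.5038, 0.3443, 0.1628]
position: [0.5037, 0.3444, 0.1628]
position: [0.5034, 0.3442, 0.1623]
t 17.33 pos [0.5034 0.3442 0.1623] F [-0.2 -0.2 -1.8] w 0.255 q [-0.81  0.27  0.2   1.65 -0.06  1.23 -0.39]
shift mm [-1.3 -0.6 70.8] yaw 11.9 zdir [ 0.002  0.002 -1.   ]
turn 0.004
```

```bash
python3 -m crank '[[[-1.2,-0.4,0,0.003,1],[0,0,8,0,1],[0,0,8,0,1],[0,0,6,0,1],[0,0,6,0,1],[0,0,6,0,1],[0,0,0,0,1]]]'
python3 -m crank '[[[0,0,8,0,1],[0,0,8,0,1],[0,0,7,0,1],[0,0,6,0,1],[0,0,4,0,1],[0,0,2,0,1],[0,0,0,0,1]]]'
python3 -c "
from h import *
go([.5033,.343,.0915],11.69)"
```

```text
time: 17.92
position: [0.5015, 0.3418, 0.1246]
tool_rot: [-1.982, -2.437, 0.005]
ft_force: [-0.4, 0.7, -1.0]
grip_width: 0.25
grip_force: 50.0
time: 18.5
position: [0.5025, 0.3424, 0.0917]
tool_rot: [1.982, 2.437, 0.0]
ft_force: [0.8, 0.7, -0.7]
grip_width: 0.25
grip_force: 50.0
t 18.5 pos [0.5025 0.3424 0.0917] F [ 0.8  0.7 -0.7] w 0.25 q [-0.81  0.33  0.2   1.72 -0.07  1.1  -0.38]
shift mm [0.4 0.9 0.2] yaw 11.74 zdir [ 0.  0. -1.]
turn 0.001
```

```bash
python3 -m crank '[[[0.4,0.8,1,0,1],[0,0,0.5,0,1],[0,0,0,0,1],[0,0,0,0,0.3],[0,0,0,0,0.3],[0,0,0,0,0],[0,0,0,0,0],[0,0,0,0,-0.5],[0,0,0,0,-1],[0,0,0,0,-1]]]'
python3 -m crank '[[[0,0,0,0,-1],[0,0,0,0,-1],[0,0,0,0,-1],[0,0,0,0,-1],[0,0,0,0,-1],[0,0,0,0,-1]]]'
python3 -m crank '[[[0,0,-10,0,-1],[0,0,-20,0,-1],[0,0,-30,0,-1],[0,0,-30,0,-1],[0,0,-30,0,-1],[0,0,-12,0,-1],[0,0,0,0,-1],[0,0,0,0,-1],[0,0,0,0,-1]]]'
python3 - <<'E'
from h import *
go([.5033,.343,.0915],11.69)
d=snap('wrist','w8'); im=d['pixels']; hsv=cv2.cvtColor(im,cv2.COLOR_RGB2HSV)
a=load('w1')['pixels']; 
sub=lambda i:cv2.cvtColor(i,cv2.COLOR_RGB2GRAY)
for r in(200,210,218): print(sub(a)[r,265:315]); print(sub(im)[r,265:315])
t=load('w1'); tpl=sub(a)[180:224,270:305]; r=cv2.matchTemplate(sub(im),tpl,cv2.TM_CCOEFF_NORMED); print(cv2.minMaxLoc(r))
tpl=sub(a)[160:182,250:325]; r=cv2.matchTemplate(sub(im),tpl,cv2.TM_CCOEFF_NORMED); print(cv2.minMaxLoc(r))
E
```

```text
time: 19.33
position: [0.5031, 0.3429, 0.09]
tool_rot: [1.982, 2.437, -0.0]
ft_force: [-0.3, -0.1, -0.6]
grip_width: 0.639
grip_force: 0.0
time: 19.83
position: [0.5032, 0.343, 0.0901]
tool_rot: [1.982, 2.437, 0.0]
ft_force: [0.0, 0.4, 0.2]
grip_width: 0.987
grip_force: 0.0
time: 20.58
position: [0.5024, 0.3424, 0.2204]
tool_rot: [-1.982, -2.437, 0.004]
ft_force: [-0.6, 0.8, -0.3]
grip_width: 1.001
grip_force: 0.0
t 20.58 pos [0.5024 0.3424 0.2204] F [-0.6  0.8 -0.3] w 1.001 q [-0.82  0.23  0.21  1.57 -0.05  1.35 -0.4 ]
shift mm [  0.5   1.3 128.9] yaw 11.75 zdir [-0.002 -0.002 -1.   ]
turn 0.001
[127 128 127 126 122 125 126 125 124 123 121 133 154 159 161 161 161 162
 166 173 176 176 175 185 223 223 221 222 222 222 220 218 214 205 169 185
 183 180 179 181 181 181 180 180 179 181 182 181 186 179]
[127 125 122 125 127 125 123 120 141 151 155 157 156 159 165 170 172 170
 169 168 165 164 164 164 164 173 212 208 203 194 158 178 184 185 183 179
 178 181 181 181 180 180 179 180 182 179 173 152 170  96]
[182 183 182 180 176 179 181 180 179 175 149 153 164 154 167 167 163 166
 168 166 164 16
[... 158 characters left out ...]
58 166 164 164 167 166 165 164
 167 169 168 168 166 165 166 166 165 169 203 224 176 175 184 184 181 178
 178 181 181 180 179 177 178 180 176 150 180 178 167  66]
[ 99  90  85  81  79  78  81  81  81  83  87 115 141 141 168 177 175 170
 165 162 161 162 165 167 167 177 217 225 226 226 224 213 188 209  85  78
  77  77  77  77  77  77  77  78  78  78  77  77  75  75]
[130 119 116 117 118 118 116 113 151 157 163 177 175 171 167 164 162 163
 165 167 168 167 165 163 163 163 167 192 213 221 187 116 121 121 119 117
 117 118 118 118 121 138 138 138 136 113  89  75  75  75]
(-0.6613778471946716, 0.9008190035820007, (477, 288), (267, 181))
(-0.7920803427696228, 0.9767240285873413, (67, 245), (248, 160))
```

```bash
python3 -m crank '[[[0,0,-20,0,-1],[0,0,0,0,-1],[0,0,0,0,-1],[0,0,0,0,-1]]]'; python3 -c "
from bench import job; print(job.close_job())"
```

```text
time: 20.97
position: [0.5028, 0.3427, 0.2406]
tool_rot: [-1.982, -2.437, 0.003]
ft_force: [0.6, 0.2, 0.1]
grip_width: 0.999
grip_force: 0.0
the job is handed in; nothing more can be done
None
```

The job is handed in after about 21 s, with no verdict returned: two one-tooth strokes left the pad about 1 mm short of the finger line (limit 2.5 mm), and the tool is released upright and seated in the larger stand; the arm met no unexpected contact, though I took no final picture of the bystanders.

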